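# Knock the thimble out of a last's heel piece

### The arm

A 7-joint arm with a two-finger parallel gripper is mounted at the origin on the work surface. World frame = base frame: x ahead of the robot, y to its left, z up, the work surface at z = 0. Lengths are in mm, angles in rad, forces in N, time in s.
With the tool pointing down it reaches from about 400 to 850 mm from the base axis. Payload 10.4 kg.
Tool frame: the origin (TCP) lies at the very end of the fingers, on their centre line; the grasp point (between the pads) lies behind it (r.grip_depth is the z of the grasp point in the tool frame, in mm); z points along the fingers, y is the line along which they close (so a half turn about z gives the same grasp; the last joint's range is limited). The gripper opens to 87 mm and grips with 3 to 60 N. Pads are 19 mm wide; open, the fingers measure 117 mm over their backs; the gripper's body (75 mm by 190 mm) begins 51 mm behind the grasp point.
Start: joints at [1.238, 0.332, -0.065, 1.46, 0.022, 1.35, -0.088], TCP at [190.565, -595.262, 222.576] pointing down, gripper open.
Joint ranges: [-2.6, 2.6], [-0.5, 2.12], [-1.47, 1.34], [0.16, 2.42], [-1.27, 4.41], [0.06, 2.06], [-2.6, 2.6]. Speed limits (rad/s): [2.22, 2.22, 2.79, 2.79, 3.14, 3.14, 3.14].

### API

Orientations are given as a unit quaternion [x, y, z, w].
In Python, from station import r, eyes gives the robot as it stands (r), with the cameras (eyes).
- The arm moves only by the shell command python3 shift.py, which reads ROWS from standard input. ROWS is a JSON list that holds a single list of rows (three levels of brackets), with 1 to 5 rows, each of 5 numbers: the finger opening in mm, then dx, dy, dz in normalised numbers (1 is 200 mm), then a turn about the tool's z in a scale on which 1.0 is 2 rad; each row shifts and turns the commanded pose from where the row before left it, along the tool's axes as they then stand; what a row does not reach is not made up. A row lasts 1/10 s, in which the tool goes at most 50 mm and 0.15 rad, less where a joint would pass 70% of its speed; a pose out of reach is approached as far as the arm can. The fingers move at their own pace and stop on an object; the grip force is fixed at half the most. Time passes only in rows, so rows that do not move let the fingers close. It prints the time, the measured TCP pose, the force, the opening and the grip force at its end. Input that does not fit is refused with a message, and nothing moves.
- r.get_state(): the state, without advancing time (a new reading comes with each control period).
- eyes.snapshot(name): name is "scene" or "top" or "wrist"; returns the picture (480x640x3 uint8, blue, green, red); there is no depth.
- eyes.camera_model(name): a dict with "camera_matrix" (3x3 intrinsics, pixels), "cam_to_world" (4x4, takes a point from camera to world coordinates). Camera axes: x right, y up, looking along -z (the intrinsics and any distortion apply to the point x, -y, -z); pixel columns grow to the right and rows downward; lengths in mm; the calibration is good to about 2 mm. The wrist camera is an equidistant fisheye: a pixel r from the principal point sees the ray r / f radians off the axis. A picture is of the moment at which its call begins: read the wrist's pose just before it. camera_model takes no time and is no camera call; for the wrist camera it gives the pose at the moment of the call.
- r.close_job(): hands the job in; it is judged then, once.
The state is a dict: "clock": time; "joint_positions": joint angles; "joint_velocities": joint speeds; "joint_efforts": joint torques, N m; "ee_pos": TCP position; "tcp_rot": TCP orientation; "ft_force": force on the tool from outside, world axes, zero at the start; "ft_torque": the same for the moment, N m; "grip_width": finger opening in mm; "grasp_force": force on a finger pad.
Only numpy, scipy, OpenCV 4.12 (cv2) and the standard library are available. Lean on these libraries where they do the work, as an engineer would, in place of code of your own. Each camera call takes 0.05 s, during which the arm holds its last target. There are 200 camera calls.

### The job

Lift the wooden heel piece over the knock-out stand, feel for the pin with the hole in its underside, and press it gently down until it sits fully home on the stand's plate and the steel thimble has been poked up out of its top. Then draw the thimble out and stand it upright in the metal tray, leaving the heel piece sitting on the stand and the other things on the bench undisturbed.

Things in the scene. Friction and masses are not known exactly. Their poses are not given: they have to be found in the camera images.
- heel: Heel piece of a shoe last: D-shaped wooden block, 70 mm high, 0.14 to 0.28 kg, upright. Origin: centre of the hole in its underside; z up, x to its flat front. Above 20 mm it is 50 mm wide across y, flanks flat from x = -36 to +34 mm, round back to -61 mm; the lowest 20 mm flares to 58 mm wide (back to -65 mm). Grip the flanks, fingertips above the flare.
- heel_mouth (a point): Centre of the recess mouth in the heel piece's top, 70 mm above its underside. Straight below: recess 19.5 mm in diameter, 33 mm deep, then an access hole 12.5 mm in diameter through the last 37 mm to the underside. The underside is flat: a pin that misses the hole stops against the wood. The hole cannot be seen while the piece stands on the bench.
- thimble: Steel thimble: closed cylinder, 18 mm diameter, 30 mm tall, 50 g. Origin: centre of its underside, z up. It starts on the recess's step, 37 mm above the heel's underside, its top 3 mm below the wood: not grippable. Sprung clips in the recess's lowest 11 mm hold it: pushing it up takes 6 to 15 N, then it is loose. With the heel home on the stand it is 17 mm proud.
- stand: Knock-out stand fixed to the bench: flat grey plate 140 x 100 mm (x, y), 20 mm thick, with a dark slot along x. Origin: centre of its underside, z up. Its upright pin pokes the thimble up. More than 60 N between the stand and the heel piece or thimble does damage.
- stand_plate (a point): Centre of the stand's plate, on its top face. A steel pin, 9 mm in diameter, rises 57 mm above it; the last 5 mm taper to a 6 mm flat. The pin is clamped on the slot's centre line (stand y = 0), anywhere from -14 to +14 mm along the stand's x; today's place is not measured: see it or find it by feel. It does not give under load.
- tray: Shallow open aluminium tray fixed to the bench, 130 x 110 mm outside (x, y), 22 mm high, 3 mm walls and floor. Origin: centre of its underside.
- hammer: Bystander: hammer lying on the bench. Leave it alone.
- tin: Bystander: closed tin, 72 mm in diameter and 100 mm tall. Origin: centre of its underside. Leave it alone.
- cork_pad: Bystander: D-shaped cork heel pad, about 80 x 60 x 12 mm, lying flat. Leave it alone.

How it is judged (in metres and radians):
On the way, in this order (a step that is already met when the one before it is completed fails the run):
1. the heel piece sits home on the stand, the pin up its hole, and the thimble has risen (z of heel in the frame of stand below 0.0235 m and angle between heel's own z axis and vertical below 0.06 rad and x of heel in the frame of stand between -0.022 and 0.022 m and y of heel in the frame of stand between -0.006 and 0.006 m and z of thimble in the frame of heel above 0.053 m), for 0.2 s.
2. the thimble is drawn clear above the heel piece, which stays on the stand (z of heel in the frame of stand below 0.0235 m and angle between heel's own z axis and vertical below 0.06 rad and x of heel in the frame of stand between -0.022 and 0.022 m and y of heel in the frame of stand between -0.006 and 0.006 m and z of thimble in the frame of heel above 0.071 m), for 0.1 s.
At the end, for the whole second after the job is handed in: The thimble stands upright (within 0.15 rad, right way up) on the floor of the tray, at rest; the heel piece sits upright on the stand's plate (underside within 3.5 mm of the plate, tilt under 0.06 rad) with the pin up its hole, at rest (z of heel in the frame of stand below 0.0235 m and angle between heel's own z axis and vertical below 0.06 rad and x of heel in the frame of stand between -0.022 and 0.022 m and y of heel in the frame of stand between -0.006 and 0.006 m and x of thimble in the frame of tray between -0.055 and 0.055 m and y of thimble in the frame of tray between -0.045 and 0.045 m and z of thimble in the frame of tray below 0.006 m and angle between thimble's own z axis and vertical below 0.15 rad and linear speed of each of thimble, heel below 0.02 m/s); the robot touches nothing.
It fails at once if the heel piece or thimble is driven onto the stand with more than 60 N (contact force between any of heel, thimble and stand above 60 N).
It fails at once if the hammer, tin or cork pad is moved by more than 30 mm (distance of any of hammer, tin, cork_pad from where it was at the start of the episode above 0.03 m).
It also fails if it takes over 67 s, if anything falls off the work surface, if the arm or the gripper's body presses on something with over 40 N, if the wrist force passes 120 N, or if a joint passes its speed limit or range.

## Working session

There is one attempt and no reset: what is moved stays moved. The work goes in short steps, Python scripts to look and compute and a shell command to move; the robot and the scene stay as the last step left them, time stands still between calls to the robot, and variables do not carry over. Pictures are saved under pics/ and viewed, at most 10 in all, crops included, and the job is handed in when it is done.

```bash
ls; mkdir -p pics; python3 - <<'E'
from station import r, eyes
import cv2,numpy as np
s=r.get_state();print(s['clock'],s['ee_pos'],s['tcp_rot'],s['grip_width'],r.grip_depth)
for n in ("scene","top","wrist"):
    c=eyes.camera_model(n);print(n,np.round(c['camera_matrix'],1).tolist(),np.round(c['cam_to_world'],3).tolist(),[k for k in c])
    if n!="wrist": cv2.imwrite(f'pics/{n}0.png',eyes.snapshot(n))
E
```

```text
pics
shift.py
station.py
0.0 [ 190.43051822 -594.86614199  221.75627525] [ 9.88023311e-01  1.54303029e-01 -1.40556880e-04 -7.01167821e-04] 87.366351428459 -18.700000000000003
scene [[526.1, 0.0, 321.7], [0.0, 526.1, 237.9], [0.0, 0.0, 1.0]] [[0.841, -0.407, 0.358, 1029.112], [0.542, 0.641, -0.544, -581.831], [-0.008, 0.651, 0.759, 886.287], [0.0, 0.0, 0.0, 1.0]] ['camera_matrix', 'cam_to_world']
top [[537.1, 0.0, 324.9], [0.0, 537.1, 239.4], [0.0, 0.0, 1.0]] [[0.009, 0.999, -0.049, 543.218], [-1.0, 0.009, -0.01, -11.436], [-0.01, 0.049, 0.999, 1495.691], [0.0, 0.0, 0.0, 1.0]] ['camera_matrix', 'cam_to_world']
wrist [[371.6, 0.0, 316.3], [0.0, 371.6, 239.3], [0.0, 0.0, 1.0]] [[0.305, 0.914, 0.267, 263.573], [-0.952, 0.292, 0.086, -572.151], [0.0, -0.281, 0.96, 385.293], [0.0, 0.0, 0.0, 1.0]] ['camera_matrix', 'cam_to_world']
```

View pics/top0.png

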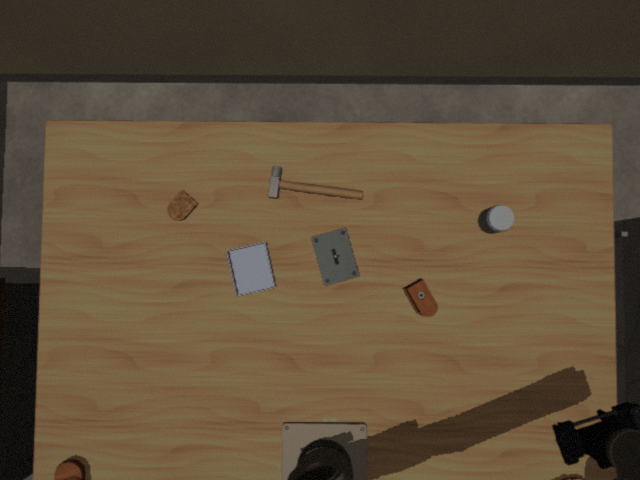

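View pics/scene0.png

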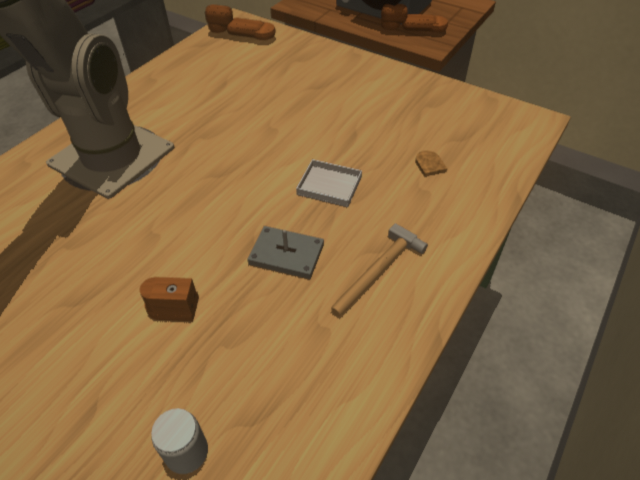

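The top view shows the stand at about (335,256), tray (252,269), heel mouth (421,296), cork (182,206), hammer (270–362,185) and tin (498,219). The scene view shows the pin leaning up from about (288,249) to (284,232). Next I'll enlarge these and measure.

```bash
cat > h.py <<'E'
from station import r, eyes
import cv2,numpy as np
from scipy.spatial.transform import Rotation as R
def hit(name,u,v,z,c=None):
    c=c or eyes.camera_model(name);K=np.array(c['camera_matrix']);T=np.array(c['cam_to_world'])
    x,y=(u-K[0,2])/K[0,0],(v-K[1,2])/K[1,1]
    if name.startswith('wrist'):
        t=np.hypot(x,y);k=np.tan(t)/max(t,1e-9);x,y=x*k,y*k
    d=T[:3,:3]@np.array([x,-y,-1]);o=T[:3,3];return (o+d*(z-o[2])/d[2])
def delta(p,yaw=None):
    "tool-axes shift of the TCP to world p"
    s=r.get_state();return R.from_quat(s['tcp_rot']).inv().apply(np.array(p)-s['ee_pos'])
E
python3 - <<'E'
from h import *
a=cv2.imread('pics/top0.png')[220:325,300:445];b=cv2.imread('pics/scene0.png')[220:325,130:330]
a=cv2.resize(a,None,fx=5,fy=5,interpolation=cv2.INTER_CUBIC)
cv2.imwrite('pics/a.png',np.clip(a*1.6,0,255).astype('uint8'))
for n,p in dict(stand=(335,256,20),tray=(252,269,0),mouth=(421,296,70)).items(): print(n,hit('top',*p).round(1))
E
```

```text
stand [570.4 -24.7  20. ]
tray [532.4 205.9   0. ]
mouth [ 466.  -252.1   70. ]
```

View pics/a.png

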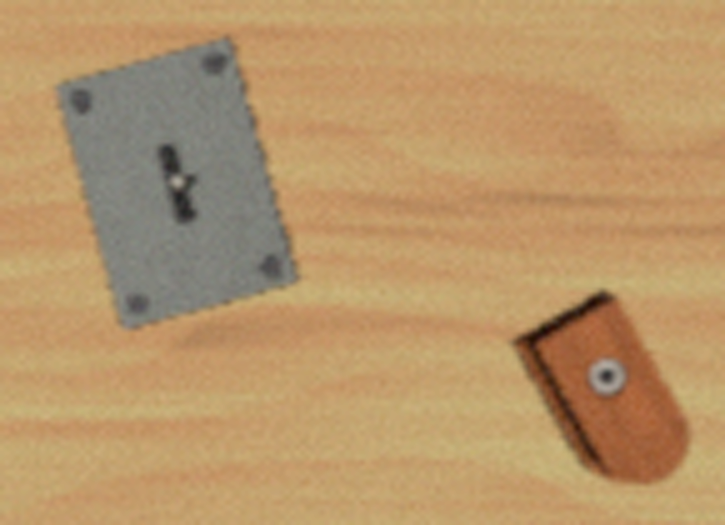

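Crop: pin tip at (177,183), mouth at (607,377), heel yaw about 0.55 and stand yaw about 0.27. I'll go over the heel and look with the wrist camera.

The rows are not in the units I measure in: shifts go in shares of 200 mm and turns go in shares of 2 rad. I convert before sending: 37 mm is 0.185, -24 mm is -0.12.

```bash
echo '[[[87, 0.185, -0.12, 0, 0], [87, 0.185, -0.12, 0, 0], [87, 0.185, -0.12, 0, 0], [87, 0.185, -0.12, 0, 0], [87, 0.185, -0.12, 0, 0]]]' | python3 shift.py && echo '[[[87, 0.185, -0.12, 0, 0], [87, 0.185, -0.12, 0, 0], [87, 0.185, -0.12, 0, 0], [87, 0.185, -0.12, 0, 0], [87, 0.185, -0.12, 0, 0]]]' | python3 shift.py && echo '[[[87, 0, 0, 0, -0.06], [87, 0, 0, 0, -0.06], [87, 0, 0, 0, 0], [87, 0, 0, 0, 0]]]' | python3 shift.py && python3 - <<'E'
from h import *
s=r.get_state();c=eyes.camera_model('wrist');I=eyes.snapshot('wrist');cv2.imwrite('pics/w1.png',I)
np.savez('w1.npz',K=c['camera_matrix'],T=c['cam_to_world'])
print(s['clock'],s['ee_pos'],R.from_quat(s['tcp_rot']).as_matrix().round(3)[:,0])
cs=dict(a=(60,87),b=(230,38),c=(298,280),d=(125,328));
P=[hit('top',300+x/5-.4,220+y/5-.4,20) for x,y in cs.values()]
print('stand',np.mean(P,0).round(1),'tip',hit('top',300+177/5-.4,220+183/5-.4,77).round(1),'mouth',hit('top',300+607/5-.4,220+377/5-.4,68).round(1))
E
```

```text
clock: 0.6
ee_pos: [330.9, -422.9, 222.3]
tcp_rot: [0.988, 0.154, -0.0, -0.0]
ft_force: [0.5, -0.4, -0.0]
grip_width: 87.1
grasp_force: 0.0
clock: 1.1
ee_pos: [470.5, -252.3, 222.4]
tcp_rot: [0.988, 0.154, -0.0, 0.0]
ft_force: [0.4, -0.5, 0.0]
grip_width: 86.7
grasp_force: 0.0
clock: 1.5
ee_pos: [469.5, -254.1, 222.3]
tcp_rot: [0.963, 0.27, -0.0, -0.0]
ft_force: [-0.0, -0.8, -0.9]
grip_width: 87.0
grasp_force: 0.0
1.5 [ 469.54191912 -254.05077006  222.34680194] [ 0.855  0.519 -0.   ]
stand [569.8 -25.3  20. ] tip [568.8 -24.2  77. ] mouth [ 468.5 -252.4   68. ]
```

View pics/w1.png

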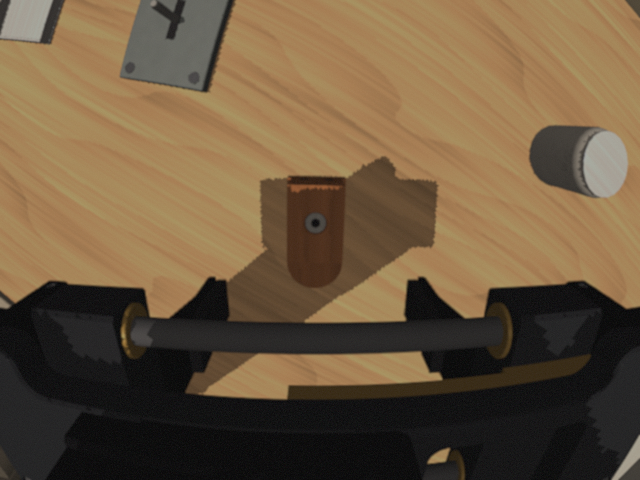

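The wrist view shows the mouth at about (316,223), with flanks vertical at u=288 and 344, so the heel is already aligned with the tool. I'll make the same kind of view over the pin so calibration bias cancels.

Converted, 41 mm is 0.205, -29 mm is -0.145.

```bash
echo '[[[87, 0.205, -0.145, 0, 0], [87, 0.205, -0.145, 0, 0], [87, 0.205, -0.145, 0, 0], [87, 0.205, -0.145, 0, 0], [87, 0.205, -0.145, 0, 0]]]' | python3 shift.py && echo '[[[87, 0, 0, 0, 0], [87, 0, 0, 0, 0], [87, 0, 0, 0, 0]]]' | python3 shift.py && python3 - <<'E'
from h import *
s=r.get_state();c=eyes.camera_model('wrist');I=eyes.snapshot('wrist');
np.savez('w2.npz',K=c['camera_matrix'],T=c['cam_to_world'])
print(s['clock'],s['ee_pos'],R.from_quat(s['tcp_rot']).as_matrix().round(3)[:,0])
cv2.imwrite('pics/w2.png',I)
J=cv2.imread('pics/w1.png')
f=lambda A:cv2.resize(A[160:300,240:400],None,fx=4,fy=4,interpolation=cv2.INTER_CUBIC)[:,120:520]
cv2.imwrite('pics/w12.png',np.clip(np.hstack([f(J),f(I)])*1.6,0,255).astype('uint8'))
d=np.load('w1.npz');print(hit('wrist',316,223,68,dict(camera_matrix=d['K'],cam_to_world=d['T'])))
E
```

```text
clock: 2.05
ee_pos: [568.8, -22.7, 222.7]
tcp_rot: [0.963, 0.27, 0.0, 0.0]
ft_force: [0.9, 0.4, -0.2]
grip_width: 87.1
grasp_force: 0.0
clock: 2.35
ee_pos: [568.1, -25.6, 222.3]
tcp_rot: [0.963, 0.27, -0.0, 0.0]
ft_force: [-0.4, -0.5, -0.4]
grip_width: 86.8
grasp_force: 0.0
2.35 [568.1363511  -25.56610827 222.33445707] [ 0.854  0.52  -0.001]
[ 468.35783793 -255.15498979   68.        ]
```

View pics/w12.png

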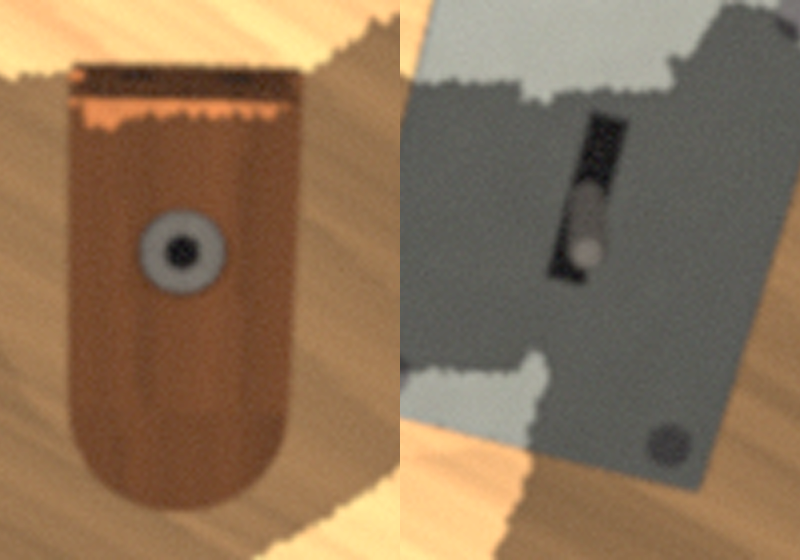

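Left panel: mouth centre at (182,252). Right panel: pin tip at (185,252), nearly the same pixel.

```bash
python3 - <<'E'
from h import *
o=lambda f:(lambda d:dict(camera_matrix=d['K'],cam_to_world=d['T']))(np.load(f))
m=hit('wrist',315.1,222.6,68,o('w1.npz'));p=hit('wrist',315.85,222.6,77,o('w2.npz'));print(m,p,p-m)
print('heel delta',delta([m[0],m[1],r.get_state()['ee_pos'][2]]), 'heel->pin in tool axes',R.from_quat(r.get_state()['tcp_rot']).inv().apply(p-m))
c=eyes.camera_model('wrist');K=c['camera_matrix']
# stand corners from top, and stand frame pin
cs=[(60,87),(230,38),(298,280),(125,328)];P=np.array([hit('top',300+x/5-.4,220+y/5-.4,20) for x,y in cs])
s=P.mean(0);e=(P[0]+P[1]-P[2]-P[3]);yaw=np.arctan2(e[1],e[0]);q=p-s;print(s,yaw,'pin in stand',q[0]*np.cos(yaw)+q[1]*np.sin(yaw),-q[0]*np.sin(yaw)+q[1]*np.cos(yaw))
E
```

```text
[ 468.25701267 -254.28982306   68.        ] [569.10142845 -25.37661788  77.        ] [100.84441578 228.91320518   9.        ]
heel delta [-203.95692785  143.24244904    0.21352272] heel->pin in tool axes [ 205.09079066 -143.1946815    -9.21425388]
[569.83243996 -25.32579076  20.        ] 0.2773398013158116 pin in stand -0.7169938821842375 0.15126466665483837
```

Converted, -41 mm is -0.205, -40 mm is -0.2.

```bash
echo '[[[87, -0.205, 0.1425, 0, 0], [87, -0.205, 0.1425, 0, 0], [87, -0.205, 0.1425, 0, 0], [87, -0.205, 0.1425, 0, 0], [87, -0.2, 0.145, 0, 0]]]' | python3 shift.py && echo '[[[87, 0, 0, 0, 0], [87, 0, 0, 0.2, 0], [87, 0, 0, 0.2, 0], [87, 0, 0, 0.2, 0], [87, 0, 0, 0.2, 0]]]' | python3 shift.py && echo '[[[87, 0, 0, 0.15, 0], [87, 0, 0, 0, 0], [87, 0, 0, 0, 0]]]' | python3 shift.py && python3 -c "
from h import *
print(delta([468.3,-254.3,26]))"
```

```text
clock: 2.9
ee_pos: [467.0, -255.9, 223.0]
tcp_rot: [0.963, 0.27, 0.0, 0.001]
ft_force: [0.0, -0.3, 0.2]
grip_width: 87.0
grasp_force: 0.0
clock: 3.4
ee_pos: [468.3, -253.9, 61.4]
tcp_rot: [0.963, 0.27, 0.0, 0.0]
ft_force: [0.5, -0.2, -0.7]
grip_width: 86.8
grasp_force: 0.0
clock: 3.7
ee_pos: [469.0, -253.4, 33.3]
tcp_rot: [0.963, 0.271, -0.0, 0.0]
ft_force: [-0.4, -0.5, 0.2]
grip_width: 86.9
grasp_force: 0.0
[-1.08515791  0.44127842  7.33222637]
```

Converted, 7 mm is 0.035, -1 mm is -0.005.

```bash
echo '[[[87, -0.005, 0, 0.035, 0], [87, 0, 0, 0, 0], [60, 0, 0, 0, 0], [40, 0, 0, 0, 0], [40, 0, 0, 0, 0]]]' | python3 shift.py && echo '[[[40, 0, 0, 0, 0], [40, 0, 0, 0, 0], [40, 0, 0, 0, 0], [40, 0, 0, 0, 0], [40, 0, 0, 0, 0]]]' | python3 shift.py
```

```text
clock: 4.2
ee_pos: [468.5, -253.3, 26.0]
tcp_rot: [0.962, 0.271, 0.0, 0.0]
ft_force: [0.5, -0.2, -0.2]
grip_width: 70.5
grasp_force: 0.0
clock: 4.7
ee_pos: [468.4, -253.2, 25.6]
tcp_rot: [0.962, 0.271, 0.0, 0.0]
ft_force: [-0.0, -0.7, 0.0]
grip_width: 49.9
grasp_force: 29.8
```

Converted, -30 mm is -0.15, -20 mm is -0.1.

```bash
echo '[[[40, 0, 0, -0.1, 0], [40, 0, 0, -0.15, 0], [40, 0, 0, -0.15, 0], [40, 0, 0, -0.1, 0], [40, 0, 0, 0, 0]]]' | python3 shift.py && echo '[[[40, 0.205, -0.143, 0, 0], [40, 0.205, -0.143, 0, 0], [40, 0.205, -0.143, 0, 0], [40, 0.205, -0.143, 0, 0], [40, 0.205, -0.143, 0, 0]]]' | python3 shift.py && echo '[[[40, 0, 0, 0, 0], [40, 0, 0, 0, 0], [40, 0, 0, 0, 0], [40, 0, 0, 0, 0]]]' | python3 shift.py && python3 -c "
from h import *
print(delta([569.29,-24.34,126]));print(r.get_state()['ft_force'])"
```

```text
clock: 5.2
ee_pos: [469.6, -253.8, 127.9]
tcp_rot: [0.962, 0.271, 0.001, 0.002]
ft_force: [0.2, 0.3, -3.2]
grip_width: 50.5
grasp_force: 29.8
clock: 5.7
ee_pos: [568.0, -22.4, 123.7]
tcp_rot: [0.963, 0.271, -0.001, -0.0]
ft_force: [1.2, -0.0, -2.6]
grip_width: 49.9
grasp_force: 29.8
clock: 6.1
ee_pos: [567.8, -25.7, 124.8]
tcp_rot: [0.963, 0.27, -0.001, 0.0]
ft_force: [-0.5, -0.1, -1.5]
grip_width: 50.0
grasp_force: 29.8
[ 2.03344129 -0.39827621 -1.23826922]
[-0.45438902 -0.05471527 -1.54966805]
```

Converted, 10 mm is 0.05, 9 mm is 0.045.

```bash
echo '[[[40, 0.01, -0.002, 0, 0], [40, 0, 0, 0.05, 0], [40, 0, 0, 0.045, 0], [40, 0, 0, 0, 0], [40, 0, 0, 0, 0]]]' | python3 shift.py && echo '[[[40, 0, 0, 0.005, 0], [40, 0, 0, 0.005, 0], [40, 0, 0, 0.005, 0], [40, 0, 0, 0.005, 0], [40, 0, 0, 0, 0]]]' | python3 shift.py&& python3 -c "
from h import *
print(delta([569.29,-24.34,102.7]));print(r.get_state()['ft_force'])"
```

```text
clock: 6.6
ee_pos: [569.5, -22.8, 106.0]
tcp_rot: [0.962, 0.271, -0.0, -0.0]
ft_force: [0.3, 0.4, -2.3]
grip_width: 49.7
grasp_force: 29.8
clock: 7.1
ee_pos: [569.8, -22.8, 102.4]
tcp_rot: [0.962, 0.271, -0.0, 0.0]
ft_force: [0.3, -0.2, -3.0]
grip_width: 49.9
grasp_force: 29.8
[-1.26249464  1.07094238 -0.2679975 ]
[ 0.2997143  -0.16078856 -2.96725379]
```

Converted, -1.2 mm is -0.006, 1 mm is 0.005.

```bash
echo '[[[40, -0.006, 0.005, 0, 0], [40, 0, 0, 0, 0], [40, 0, 0, 0, 0]]]' | python3 shift.py && echo '[[[40, 0, 0, 0.005, 0], [40, 0, 0, 0.005, 0], [40, 0, 0, 0.005, 0], [40, 0, 0, 0, 0]]]' | python3 shift.py&& python3 -c "
from h import *
print(delta([569.29,-24.34,102.7]));print(r.get_state()['ft_force'],r.get_state()['ft_torque'])"
```

```text
clock: 7.4
ee_pos: [569.4, -24.4, 102.6]
tcp_rot: [0.962, 0.271, 0.0, 0.0]
ft_force: [-0.2, 0.1, -2.7]
grip_width: 49.8
grasp_force: 29.8
clock: 7.8
ee_pos: [569.3, -24.2, 99.3]
tcp_rot: [0.962, 0.271, -0.0, -0.0]
ft_force: [-0.2, 0.9, -2.7]
grip_width: 50.1
grasp_force: 29.8
[-0.03209727  0.12478534 -3.37118878]
[-0.23023137  0.86610243 -2.68601808] [ 0.04929783 -0.0261476   0.02864259]
```

Converted, 1 mm is 0.005.

```bash
echo '[[[40, 0, 0, 0.005, 0], [40, 0, 0, 0.005, 0], [40, 0, 0, 0.005, 0], [40, 0, 0, 0.005, 0], [40, 0, 0, 0, 0]]]' | python3 shift.py; echo '[[[40, 0, 0, 0.0075, 0], [40, 0, 0, 0.0075, 0], [40, 0, 0, 0.0075, 0], [40, 0, 0, 0.0075, 0], [40, 0, 0, 0, 0]]]' | python3 shift.py
```

```text
clock: 8.3
ee_pos: [569.3, -24.3, 95.4]
tcp_rot: [0.962, 0.271, -0.0, 0.0]
ft_force: [0.3, 0.1, -3.0]
grip_width: 50.0
grasp_force: 29.8
clock: 8.8
ee_pos: [569.2, -24.3, 89.3]
tcp_rot: [0.962, 0.271, -0.0, -0.0]
ft_force: [-0.2, -0.1, -3.0]
grip_width: 49.7
grasp_force: 29.8
```

Converted, 4 mm is 0.02.

```bash
echo '[[[40, 0, 0, 0.02, 0], [40, 0, 0, 0.02, 0], [40, 0, 0, 0.02, 0], [40, 0, 0, 0.02, 0], [40, 0, 0, 0.02, 0]]]' | python3 shift.py; echo '[[[40, 0, 0, 0.005, 0], [40, 0, 0, 0.005, 0], [40, 0, 0, 0.005, 0], [40, 0, 0, 0.005, 0], [40, 0, 0, 0, 0]]]' | python3 shift.py;  echo '[[[40, 0, 0, 0.005, 0], [40, 0, 0, 0.005, 0], [40, 0, 0, 0.005, 0], [40, 0, 0, 0.005, 0], [40, 0, 0, 0, 0]]]' | python3 shift.py
```

```text
clock: 9.3
ee_pos: [569.3, -24.2, 69.1]
tcp_rot: [0.962, 0.271, -0.0, -0.0]
ft_force: [0.3, 0.3, -3.4]
grip_width: 50.1
grasp_force: 29.8
clock: 9.8
ee_pos: [569.5, -24.2, 65.6]
tcp_rot: [0.962, 0.271, 0.0, 0.0]
ft_force: [0.1, -0.0, -3.1]
grip_width: 50.1
grasp_force: 29.8
clock: 10.3
ee_pos: [569.8, -24.1, 61.7]
tcp_rot: [0.962, 0.272, 0.0, 0.0]
ft_force: [2.3, 0.7, 2.7]
grip_width: 50.2
grasp_force: 29.8
```

Converted, 1 mm is 0.005.

```bash
echo '[[[40, 0, 0, 0.005, 0], [40, 0, 0, 0.005, 0], [40, 0, 0, 0.005, 0], [40, 0, 0, 0, 0]]]' | python3 shift.py; echo '[[[40, 0, 0, 0.005, 0], [40, 0, 0, 0.005, 0], [40, 0, 0, 0.005, 0], [40, 0, 0, 0, 0]]]' | python3 shift.py;  echo '[[[40, 0, 0, 0.005, 0], [40, 0, 0, 0.005, 0], [40, 0, 0, 0.005, 0], [40, 0, 0, 0, 0]]]' | python3 shift.py
```

```text
clock: 10.7
ee_pos: [569.2, -24.3, 58.2]
tcp_rot: [0.962, 0.271, -0.0, -0.0]
ft_force: [0.7, 0.3, 1.0]
grip_width: 50.0
grasp_force: 29.8
clock: 11.1
ee_pos: [568.7, -24.3, 54.8]
tcp_rot: [0.962, 0.271, -0.001, -0.0]
ft_force: [-0.2, -0.2, -3.8]
grip_width: 49.9
grasp_force: 29.8
clock: 11.5
ee_pos: [569.1, -24.3, 52.2]
tcp_rot: [0.962, 0.271, -0.0, -0.0]
ft_force: [-0.4, -0.6, -2.9]
grip_width: 50.0
grasp_force: 29.8
```

Converted, 1 mm is 0.005.

```bash
echo '[[[40, 0, 0, 0.005, 0], [40, 0, 0, 0.005, 0], [40, 0, 0, 0.005, 0], [40, 0, 0, 0.005, 0], [40, 0, 0, 0, 0]]]' | python3 shift.py; echo '[[[40, 0, 0, 0.0035, 0], [40, 0, 0, 0.0035, 0], [40, 0, 0, 0, 0]]]' | python3 shift.py;  echo '[[[40, 0, 0, 0.0035, 0], [40, 0, 0, 0.0035, 0], [40, 0, 0, 0, 0]]]' | python3 shift.py
```

```text
clock: 12.0
ee_pos: [569.3, -24.2, 48.4]
tcp_rot: [0.962, 0.271, -0.0, -0.0]
ft_force: [0.2, -0.2, -3.5]
grip_width: 49.7
grasp_force: 29.8
clock: 12.3
ee_pos: [569.3, -24.2, 47.0]
tcp_rot: [0.962, 0.271, -0.0, 0.0]
ft_force: [0.3, -0.2, -2.6]
grip_width: 49.7
grasp_force: 29.8
clock: 12.6
ee_pos: [569.4, -24.2, 45.7]
tcp_rot: [0.962, 0.271, -0.0, 0.0]
ft_force: [0.3, -0.0, -2.0]
grip_width: 49.9
grasp_force: 29.8
```

Converted, 0.7 mm is 0.0035.

```bash
echo '[[[40, 0, 0, 0.0035, 0], [40, 0, 0, 0.0035, 0], [40, 0, 0, 0, 0]]]' | python3 shift.py; echo '[[[40, 0, 0, 0.003, 0], [40, 0, 0, 0, 0]]]' | python3 shift.py
```

```text
clock: 12.9
ee_pos: [569.5, -24.2, 45.6]
tcp_rot: [0.962, 0.271, -0.0, 0.0]
ft_force: [-6.7, -0.0, 11.0]
grip_width: 50.0
grasp_force: 29.8
clock: 13.1
ee_pos: [569.5, -24.3, 45.5]
tcp_rot: [0.962, 0.271, -0.0, 0.0]
ft_force: [-9.8, 0.1, 17.2]
grip_width: 50.0
grasp_force: 29.8
```

Converted, -0.8 mm is -0.004.

```bash
echo '[[[40, 0, 0, -0.004, 0], [40, 0, 0, 0, 0], [40, 0, 0, 0, 0], [80, 0, 0, 0, 0], [80, 0, 0, 0, 0]]]' | python3 shift.py; echo '[[[80, 0, 0, 0, 0], [80, 0, 0, 0, 0], [80, 0, 0, -0.1, 0], [80, 0, 0, -0.2, 0], [80, 0, 0, -0.2, 0]]]' | python3 shift.py;echo '[[[80, 0, 0, -0.2, 0], [80, 0, 0, -0.15, 0], [80, 0, 0, 0, 0], [80, 0, 0, 0, 0], [80, 0, 0, 0, 0]]]' | python3 shift.py; python3 - <<'E'
from h import *
s=r.get_state();c=eyes.camera_model('wrist');I=eyes.snapshot('wrist');S=eyes.snapshot('scene')
np.savez('w3.npz',K=c['camera_matrix'],T=c['cam_to_world']);print(s['ee_pos'])
f=lambda A:cv2.resize(A,(400,560),interpolation=cv2.INTER_CUBIC)
cv2.imwrite('pics/w3.png',np.clip(np.hstack([f(I[160:300,270:370]),f(S[170:310,240:340])])*1.6,0,255).astype('uint8'))
E
```

```text
clock: 13.6
ee_pos: [569.7, -24.3, 44.8]
tcp_rot: [0.962, 0.271, 0.0, 0.0]
ft_force: [0.8, -0.3, -0.2]
grip_width: 59.1
grasp_force: 0.0
clock: 14.1
ee_pos: [568.8, -24.1, 145.2]
tcp_rot: [0.962, 0.272, -0.001, -0.0]
ft_force: [0.6, -0.4, -0.0]
grip_width: 79.9
grasp_force: 0.0
clock: 14.6
ee_pos: [568.8, -24.3, 213.2]
tcp_rot: [0.962, 0.271, -0.001, -0.0]
ft_force: [-0.2, -0.0, -0.8]
grip_width: 80.2
grasp_force: 0.0
[568.76203341 -24.33987385 213.2480413 ]
```

View pics/w3.png

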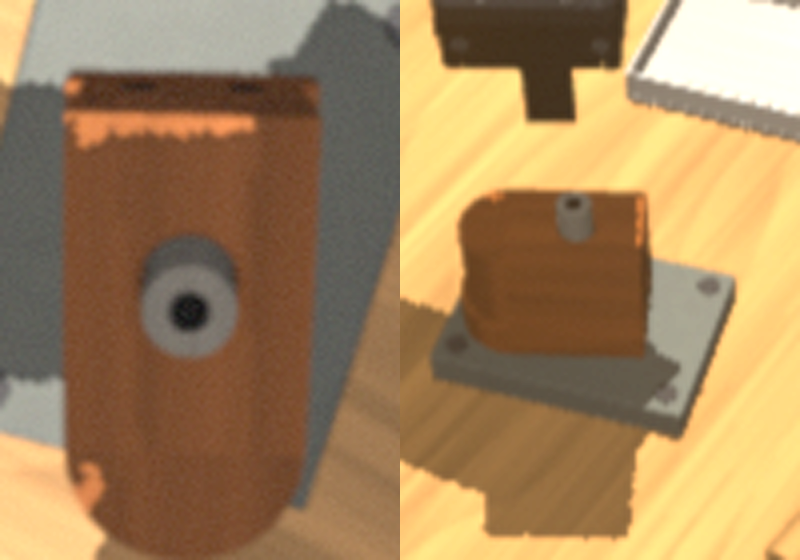

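The left panel shows the heel home on the stand with the thimble proud, its top at (189,310). The right panel confirms it is upright. Next I'll grip the thimble.

```bash
python3 - <<'E'
from h import *
d=np.load('w3.npz');p=hit('wrist',316.85,237.1,107,dict(camera_matrix=d['K'],cam_to_world=d['T']));print(p,delta([p[0],p[1],92]))
P=np.array([hit('top',u,v,22) for u,v in [(228,251),(266,242),(276,289),(238,297)]]);print('tray',P.mean(0))
E
```

```text
[568.49323013 -25.55312836 107.        ] [ -0.6417874    1.07163363 121.16924093]
tray [530.63979831 202.68052182  22.        ]
```

Converted, 35 mm is 0.175, 12 mm is 0.06.

```bash
echo '[[[50, -0.003, 0.001, 0.175, 0], [50, 0, 0, 0.175, 0], [50, 0, 0, 0.175, 0], [50, 0, 0, 0.06, 0], [50, 0, 0, 0, 0]]]' | python3 shift.py; echo '[[[50, 0, 0, 0.01, 0], [50, 0, 0, 0, 0], [50, 0, 0, 0, 0]]]' | python3 shift.py; python3 -c "
from h import *
print(delta([568.4,-24.5,91.8]))"
```

```text
clock: 15.2
ee_pos: [567.6, -24.7, 95.7]
tcp_rot: [0.962, 0.272, -0.002, -0.001]
ft_force: [0.7, 0.3, 0.6]
grip_width: 52.6
grasp_force: 0.0
clock: 15.5
ee_pos: [569.8, -24.8, 96.9]
tcp_rot: [0.962, 0.271, 0.001, 0.0]
ft_force: [0.3, -0.4, -0.3]
grip_width: 50.0
grasp_force: 0.0
[-1.06432586 -0.95323757  5.10947464]
```

Converted, 4 mm is 0.02, -0.8 mm is -0.004.

```bash
echo '[[[50, -0.004, -0.002, 0.02, 0], [50, 0, 0, 0, 0], [50, 0, 0, 0, 0], [25, 0, 0, 0, 0], [10, 0, 0, 0, 0]]]' | python3 shift.py; echo '[[[10, 0, 0, 0, 0], [10, 0, 0, 0, 0], [10, 0, 0, 0, 0], [10, 0, 0, 0, 0], [10, 0, 0, 0, 0]]]' | python3 shift.py
```

```text
clock: 16.0
ee_pos: [568.1, -24.8, 91.6]
tcp_rot: [0.962, 0.271, 0.0, 0.0]
ft_force: [-0.1, -0.4, 0.7]
grip_width: 40.9
grasp_force: 0.0
clock: 16.5
ee_pos: [568.1, -24.8, 91.5]
tcp_rot: [0.962, 0.271, 0.0, 0.0]
ft_force: [-0.3, -0.2, -0.1]
grip_width: 17.0
grasp_force: 30.0
```

Converted, -6 mm is -0.03, -5 mm is -0.025.

```bash
echo '[[[10, 0, 0, -0.02, 0], [10, 0, 0, -0.025, 0], [10, 0, 0, -0.03, 0], [10, 0, 0, 0, 0], [10, 0, 0, 0, 0]]]' | python3 shift.py; echo '[[[10, 0, 0, -0.125, 0], [10, 0, 0, -0.15, 0], [10, 0, 0, 0, 0], [10, 0, 0, 0, 0]]]' | python3 shift.py; python3 - <<'E'
from h import *
print(delta([532,204,155]))
I=eyes.snapshot('wrist');S=eyes.snapshot('scene')
cv2.imwrite('pics/w4.png',np.clip(np.hstack([cv2.resize(I[160:360,220:420],(400,400)),cv2.resize(S[130:290,240:400],(400,400))])*1.6,0,255).astype('uint8'))
E
```

```text
clock: 17.0
ee_pos: [568.2, -24.9, 106.8]
tcp_rot: [0.962, 0.271, 0.0, 0.0]
ft_force: [0.7, 0.4, -0.9]
grip_width: 16.4
grasp_force: 30.0
clock: 17.4
ee_pos: [568.2, -24.9, 161.8]
tcp_rot: [0.962, 0.271, 0.0, 0.0]
ft_force: [-1.1, -0.0, -1.3]
grip_width: 16.9
grasp_force: 30.0
[  88.66204768 -214.09225424    6.64144229]
```

View pics/w4.png

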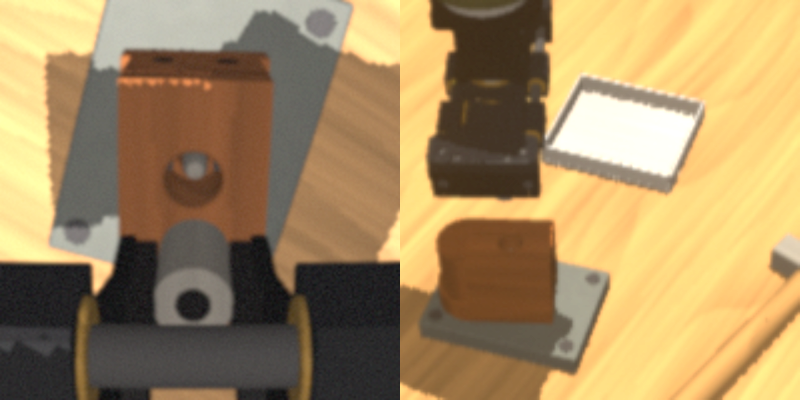

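Converted, -43 mm is -0.215, -42 mm is -0.21.

```bash
echo '[[[10, 0.09, -0.215, 0, 0], [10, 0.09, -0.215, 0, 0], [10, 0.09, -0.215, 0, 0], [10, 0.09, -0.215, 0, 0], [10, 0.085, -0.21, 0, 0]]]' | python3 shift.py; echo '[[[10, 0, 0, 0, 0], [10, 0, 0, 0.2, 0], [10, 0, 0, 0.2, 0], [10, 0, 0, 0.175, 0], [10, 0, 0, 0.075, 0]]]' | python3 shift.py; echo '[[[10, 0, 0, 0.035, 0], [10, 0, 0, 0, 0], [10, 0, 0, 0, 0], [10, 0, 0, 0.005, 0], [10, 0, 0, 0, 0]]]' | python3 shift.py
```

```text
clock: 18.0
ee_pos: [531.0, 205.7, 160.5]
tcp_rot: [0.962, 0.271, -0.001, 0.0]
ft_force: [0.8, 0.8, -1.3]
grip_width: 17.1
grasp_force: 30.0
clock: 18.5
ee_pos: [529.6, 202.8, 27.4]
tcp_rot: [0.962, 0.272, -0.003, 0.0]
ft_force: [-1.0, -0.2, -0.6]
grip_width: 16.8
grasp_force: 30.0
clock: 19.0
ee_pos: [532.7, 204.3, 24.5]
tcp_rot: [0.962, 0.271, 0.001, 0.0]
ft_force: [0.0, 1.0, -0.3]
grip_width: 16.6
grasp_force: 30.0
```

Converted, 1.5 mm is 0.0075.

```bash
echo '[[[10, 0, 0, 0.0075, 0], [10, 0, 0, 0.0075, 0], [10, 0, 0, 0.0075, 0], [10, 0, 0, 0, 0], [10, 0, 0, 0, 0]]]' | python3 shift.py; echo '[[[10, 0, 0, 0.0035, 0], [10, 0, 0, 0, 0]]]' | python3 shift.py; echo '[[[10, 0, 0, 0.0035, 0], [10, 0, 0, 0, 0]]]' | python3 shift.py; echo '[[[10, 0, 0, 0.0035, 0], [10, 0, 0, 0, 0]]]' | python3 shift.py
```

```text
clock: 19.5
ee_pos: [532.1, 204.1, 18.9]
tcp_rot: [0.962, 0.271, -0.0, 0.0]
ft_force: [-0.0, -0.5, -0.7]
grip_width: 17.1
grasp_force: 30.0
clock: 19.7
ee_pos: [532.1, 204.1, 18.3]
tcp_rot: [0.962, 0.271, -0.0, 0.0]
ft_force: [0.6, -1.0, -0.0]
grip_width: 16.3
grasp_force: 30.0
clock: 19.9
ee_pos: [532.2, 204.2, 17.7]
tcp_rot: [0.962, 0.271, 0.0, 0.0]
ft_force: [0.1, 0.3, -0.4]
grip_width: 16.9
grasp_force: 30.0
clock: 20.1
ee_pos: [532.4, 204.2, 17.5]
tcp_rot: [0.962, 0.271, 0.0, 0.0]
ft_force: [-1.5, -0.7, 6.1]
grip_width: 17.1
grasp_force: 30.0
```

Contact with the floor. Releasing.

Converted, -0.4 mm is -0.002.

```bash
echo '[[[10, 0, 0, -0.002, 0], [10, 0, 0, 0, 0], [22, 0, 0, 0, 0], [30, 0, 0, 0, 0], [45, 0, 0, 0, 0]]]' | python3 shift.py; echo '[[[45, 0, 0, 0, 0], [45, 0, 0, -0.05, 0], [45, 0, 0, -0.15, 0], [45, 0, 0, -0.2, 0], [45, 0, 0, -0.2, 0]]]' | python3 shift.py; echo '[[[45, 0, 0, -0.15, 0], [45, 0, 0, 0, 0], [45, 0, 0, 0, 0]]]' | python3 shift.py; python3 - <<'E'
from h import *
I=eyes.snapshot('wrist');S=eyes.snapshot('scene');print(r.get_state()['ee_pos'])
cv2.imwrite('pics/w5.png',np.clip(np.hstack([cv2.resize(I[140:340,220:420],(400,400)),cv2.resize(S[130:290,240:400],(400,400))])*1.6,0,255).astype('uint8'))
E
```

```text
clock: 20.6
ee_pos: [532.0, 204.1, 17.1]
tcp_rot: [0.962, 0.271, -0.0, 0.0]
ft_force: [-0.7, -0.3, -0.3]
grip_width: 31.1
grasp_force: 0.0
clock: 21.1
ee_pos: [531.7, 204.2, 139.2]
tcp_rot: [0.962, 0.272, -0.0, -0.0]
ft_force: [0.9, 0.6, -0.1]
grip_width: 45.2
grasp_force: 0.0
clock: 21.4
ee_pos: [532.4, 204.3, 168.3]
tcp_rot: [0.962, 0.271, 0.001, 0.0]
ft_force: [-0.2, -1.0, -0.7]
grip_width: 45.3
grasp_force: 0.0
[531.59647996 203.84902252 166.51478077]
```

View pics/w5.png

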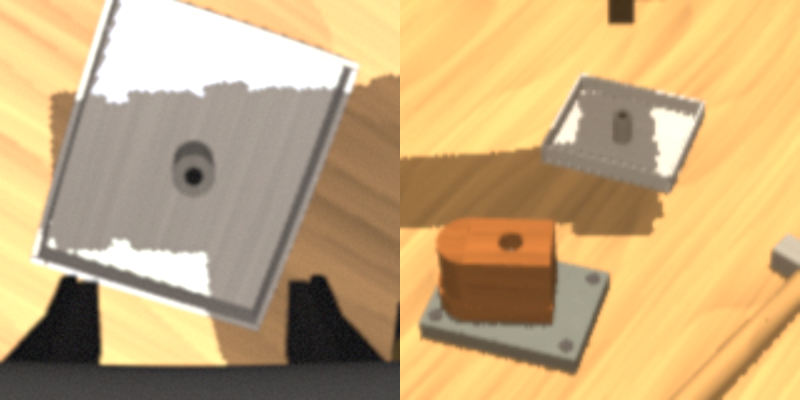

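The thimble stands upright near the tray's centre at (193,175) in the left panel. In the right panel the heel is seated on the stand and the gripper is clear.

```bash
python3 -c "
from station import r, eyes
print(r.close_job())"
```

```text
the job is handed in; nothing more can be done
None
```

I handed the job in at about 21 s: the thimble is upright in the tray, the heel piece is home on the stand, and I never went near the bystanders; the judge's verdict was not shown.

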